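# Turn the row of clock-part pots round for reassembly

## Task

The three pots on the full rack hold a clock's parts in the order in which it was taken down, counted from the rack's brass stud; rebuilding goes the other way. Move them to the empty rack in reverse order: the pot nearest the full rack's stud goes to the place farthest from the empty rack's stud, the middle one to the middle, and the farthest one nearest that stud. Stand each upright in the middle of its own felt disc, and never tip a pot over on the way.

Things in the scene. Friction and masses are not known exactly. Their poses are not given: they have to be found in the camera images.
- tin: round aluminium part tin with a ribbed lid, 36 mm across, 19 mm high, loose. Origin: centre of its underside, z up
- bottle: pale boxwood pill bottle with a turned lid, 28 mm across, 34 mm high, loose. Origin: centre of its underside, z up
- jar: black round jar, 32 mm across, 45 mm high, loose. Origin: centre of its underside, z up
- felt_tin: grey felt disc, 40 mm across and 2 mm thick, fixed on the old rack (its top 12 mm above the worktop); the tin stands on its centre at the start. Origin: centre of its underside. It never moves, so it marks for good where the tin stood
- felt_bottle: grey felt disc, 40 mm across and 2 mm thick, fixed on the old rack (its top 12 mm above the worktop); the bottle stands on its centre at the start. Origin: centre of its underside. It never moves, so it marks for good where the bottle stood
- felt_jar: grey felt disc, 40 mm across and 2 mm thick, fixed on the old rack (its top 12 mm above the worktop); the jar stands on its centre at the start. Origin: centre of its underside. It never moves, so it marks for good where the jar stood
- old_stud: brass stud, 16 mm across and 11.5 mm high, fixed on one end of the old (full) rack, a dark wooden board 176 x 50 x 10 mm that is fixed on the worktop. The three felts of the old rack lie in line with it, 31, 77 and 123 mm from it. It may be at either end; the other end has only a flat dark screw head. Origin: centre of its underside
- new_rack: the empty rack, fixed on the worktop: the same dark wooden board, 176 mm long (its x), 50 mm wide (its y), 10 mm thick, with three grey felt discs of 40 mm in a row whose tops are 12 mm above the worktop. Origin: centre of the board's underside. Felt centres at x = -46, 0 and +46 mm, y = 0
- new_stud: the same kind of brass stud on the new (empty) rack, at x = -77 or +77 mm of that rack, in line with its felts, which are 31, 77 and 123 mm from it; the other end has only a flat dark screw head. Origin: centre of its underside
Things that resemble listed ones, but are neither listed nor needed, are in the scene too. Leave any turquoise look-alike of the jar alone.

How it is judged (in metres and radians):
At the end, for the whole second after the job is handed in: Each pot stands upright (within 0.15 rad), released and at rest on the new rack, within 12 mm along and across of the felt whose place from the new stud is the reverse of the place from the old stud at which it started (1st to 3rd, 2nd to 2nd, 3rd to 1st) (((horizontal distance between felt_tin and old_stud between 0.016 and 0.046 m and horizontal distance between tin and new_stud between 0.111 and 0.135 m) or (horizontal distance between felt_tin and old_stud between 0.062 and 0.092 m and horizontal distance between tin and new_stud between 0.065 and 0.089 m) or (horizontal distance between felt_tin and old_stud between 0.108 and 0.138 m and horizontal distance between tin and new_stud between 0.019 and 0.043 m)) and x of tin in the frame of new_rack between -0.058 and 0.058 m and y of tin in the frame of new_rack between -0.012 and 0.012 m and z of tin in the frame of new_rack between 0.009 and 0.016 m and angle between each of tin, bottle, jar's own z axis and vertical below 0.15 rad and linear speed of each of tin, bottle, jar below 0.02 m/s and ((horizontal distance between felt_bottle and old_stud between 0.016 and 0.046 m and horizontal distance between bottle and new_stud between 0.111 and 0.135 m) or (horizontal distance between felt_bottle and old_stud between 0.062 and 0.092 m and horizontal distance between bottle and new_stud between 0.065 and 0.089 m) or (horizontal distance between felt_bottle and old_stud between 0.108 and 0.138 m and horizontal distance between bottle and new_stud between 0.019 and 0.043 m)) and x of bottle in the frame of new_rack between -0.058 and 0.058 m and y of bottle in the frame of new_rack between -0.012 and 0.012 m and z of bottle in the frame of new_rack between 0.009 and 0.016 m and ((horizontal distance between felt_jar and old_stud between 0.016 and 0.046 m and horizontal distance between jar and new_stud between 0.111 and 0.135 m) or (horizontal distance between felt_jar and old_stud between 0.062 and 0.092 m and horizontal distance between jar and new_stud between 0.065 and 0.089 m) or (horizontal distance between felt_jar and old_stud between 0.108 and 0.138 m and horizontal distance between jar and new_stud between 0.019 and 0.043 m)) and x of jar in the frame of new_rack between -0.058 and 0.058 m and y of jar in the frame of new_rack between -0.012 and 0.012 m and z of jar in the frame of new_rack between 0.009 and 0.016 m); the robot touches nothing.
It fails at once if a pot is tipped over (by more than about 45 degrees) (angle between any of tin, bottle, jar's own z axis and vertical above 0.8 rad).
It also fails if it takes over 83 s, if anything falls off the work surface, if the arm or the gripper's body presses on something with over 40 N, if the wrist force passes 120 N, or if a joint passes its speed limit or range.

## Robot

A 7-joint arm with a two-finger parallel gripper is mounted at the origin on a cart in front of the work surface, level with it; the furniture and walls round the work are solid. World frame = base frame: x ahead of the robot, y to its left, z up, the work surface at z = 0. Lengths are in mm, angles in rad, forces in N, time in s.
With the tool pointing down it reaches from about 400 to 900 mm from the base axis. Payload 5.5 kg.
Tool frame: the origin (TCP) lies at the very end of the fingers, on their centre line; the grasp point (between the pads) lies 19 mm behind it; z points along the fingers, y is the line along which they close (so a half turn about z gives the same grasp; the last joint's range is limited). The gripper opens to 92 mm and grips with 3 to 60 N. Pads are 19 mm wide; open, the fingers measure 130 mm over their backs; the gripper's body (75 mm by 190 mm) begins 47 mm behind the grasp point.
Start: joints at [1.584, 0.501, -0.427, 1.55, 0.221, 1.138, -0.21], TCP at [160.721, -629.816, 226.729] pointing down, gripper open.
Joint ranges: [-2.88, 2.88], [-0.31, 2.03], [-1.54, 1.56], [0.2, 2.42], [-1.41, 4.55], [0.19, 2.02], [-2.57, 2.57]. Speed limits (rad/s): [2.57, 2.57, 3.14, 3.14, 3.14, 3.14, 3.14].

## Interface

Orientations are given as a 3x3 rotation matrix whose columns are the frame's x, y, z axes.
In Python, from plant import env gives the robot as it stands. Calls block until the motion is done:
- env.reach(position, orientation): joint-space move of the TCP to a pose.
- env.movel(position, speed=150, orientation=None): straight line of the TCP; orientation=None keeps the orientation; speed is the mean speed in mm/s.
- env.move_joints(angles): joint-space move.
- env.set_gripper(opening): finger opening in mm; the grip force is fixed at half the most; returns when the fingers have stopped.
- env.pause(seconds).
- env.solve_ik(position, orientation): joint angles nearest the present ones, or None.
- env.camera(name): name is "scene" or "top" or "wrist"; returns the picture (480x640x3 uint8, red, green, blue); there is no depth.
- env.camera_info(name): a dict with "fov_y" (degrees; the focal length in pixels is half the picture's height over the tangent of half this angle, whatever the lens; pixels are square), "cx", "cy" (the principal point, pixels), "D" ([k1, k2, p1, p2, k3] as OpenCV has them; the pictures are not rectified), "R" (3x3) and "t" (3): a world point X has camera coordinates R X + t; the wrist camera has in their place "mount" (4x4, takes a point from camera to tool coordinates, whose origin is the TCP and whose axes are the flange's). Camera axes: x right, y down, z forward; pixel columns grow to the right and rows downward; lengths in mm; the calibration is good to about 2 mm. A picture is of the moment at which its call begins: read the wrist's pose just before it. camera_info takes no time and is no camera call.
A pose or a line that the arm cannot do raises env.Unreachable and nothing moves.
- env.job_done(): hands the job in; it is judged then, once.
Trained networks look in the newest picture that a camera, given by its name, has taken for a name from the list of things; names that differ only in an ending like _2 or _b are one class to them, and where a whole thing is asked for, a point or a joint stands for the part that bears it (a point fixed in the world has none). Each returns a list of dicts, best first, with "p" (0 to 1); they miss things now and then, are a little off and sometimes report something else, mostly with a low value. They report only what shows in the picture. A call takes as long as a camera call. They do not tell look-alikes from the thing itself.
- env.masks_of(label, camera): "mask" (480x640 bool, what is visible of it) and "box" ([left, top, width, height] in pixels, round what is visible of it).
- env.landmark_of(label, camera): "uv" ([column, row] in pixels: a listed point, or the origin of a listed thing).
Readings, each from a call of its own:
- env.get_time(): time.
- env.get_joint_pos(): joint angles.
- env.get_dq(): joint speeds.
- env.get_joint_efforts(): joint torques, N m.
- env.get_position(): TCP position.
- env.get_ee_rot(): TCP orientation.
- env.get_wrist_force(): force on the tool from outside, world axes, zero at the start.
- env.get_ft_torque(): the same for the moment, N m.
- env.get_grip_width(): finger opening in mm.
- env.get_grip_force(): force on a finger pad.
Only numpy, scipy, OpenCV 4.12 (cv2) and the standard library are available. Lean on these libraries where they do the work, as an engineer would, in place of code of your own. Each camera call takes 0.05 s, during which the arm holds its last target. There are 200 camera calls.

## Working session

There is one attempt and no reset: what is moved stays moved. The work goes in short steps, each a Python script; the robot and the scene stay as the last script left them, time stands still between calls to the robot, and variables do not carry over. Pictures are saved under pics/ and viewed, at most 14 in all, crops included, and the job is handed in when it is done.

```bash
ls; mkdir -p pics; python3 - <<'E'
from plant import env
import cv2,numpy as np
for c in("scene","top"):
    im=env.camera(c); cv2.imwrite(f"pics/{c}0.png",im[:,:,::-1])
    i=env.camera_info(c); print(c,i)
    for l in("tin","bottle","jar","felt_tin","old_stud","new_rack","new_stud"):
        print(l,[(np.round(d["uv"]).tolist(),round(d["p"],2)) for d in env.landmark_of(l,c)])
print(env.camera_info("wrist"),env.get_time())
E
```

```text
pics
scene {'fov_y': 56.0557210750268, 'cx': 317.25230301074214, 'cy': 240.2531010662858, 'D': array([0.03997143, 0.        , 0.        , 0.        , 0.        ]), 'R': array([[ 0.74826557, -0.66320031,  0.01624795],
       [-0.30112947, -0.36137337, -0.88245698],
       [ 0.59111732,  0.65541944, -0.47011241]]), 't': array([-422.75076825,  177.65157888,  603.35303158])}
tin [([298.0, 272.0], 0.87), ([350.0, 345.0], 0.21)]
bottle [([317.0, 267.0], 0.57)]
jar [([182.0, 229.0], 0.6)]
felt_tin [([298.0, 276.0], 0.43)]
old_stud [([345.0, 250.0], 0.38)]
new_rack [([353.0, 342.0], 0.56)]
new_stud [([324.0, 313.0], 0.44)]
top {'fov_y': 48.97438992591786, 'cx': 309.13890720572545, 'cy': 238.19354550980898, 'D': array([-0.00914638,  0.        ,  0.        ,  0.        ,  0.        ]), 'R': array([[-0.01111477, -0.99989598, -0.00919186],
       [-0.99719393,  0.01176437, -0.07393155],
       [ 0.07403199,  0.00834433, -0.99722096]]), 't': array([-28.13004013, 487.44419203, 998.55508821])}
tin [([333.0, 256.0], 0.72)]
bottle [([330.0, 234.0], 0.58)]
jar [([176.0, 294.0], 0.8), ([332.0, 215.0], 0.59)]
felt_tin [([330.0, 259.0], 0.38)]
old_stud [([328.0, 198.0], 0.63)]
new_rack [([427.0, 283.0], 0.61), ([336.0, 257.0], 0.18)]
new_stud [([384.0, 277.0], 0.54)]
{'fov_y': 71.8612941954674, 'cx': 322.940880665977, 'cy': 238.67452888885433, 'D': array([0.01694522, 0.        , 0.        , 0.        , 0.        ]), 'mount': array([[ 6.43489230e-05, -9.64824558e-01, -2.62894596e-01,
         6.96021901e+01],
       [ 9.99999754e-01,  2.45620812e-04, -6.56658928e-04,
         3.75634106e-02],
       [ 6.98133044e-04, -2.62894489e-01,  9.64824336e-01,
        -1.56953993e+02],
       [ 0.00000000e+00,  0.00000000e+00,  0.00000000e+00,
         1.00000000e+00]])} 0.8
```

View pics/scene0.png

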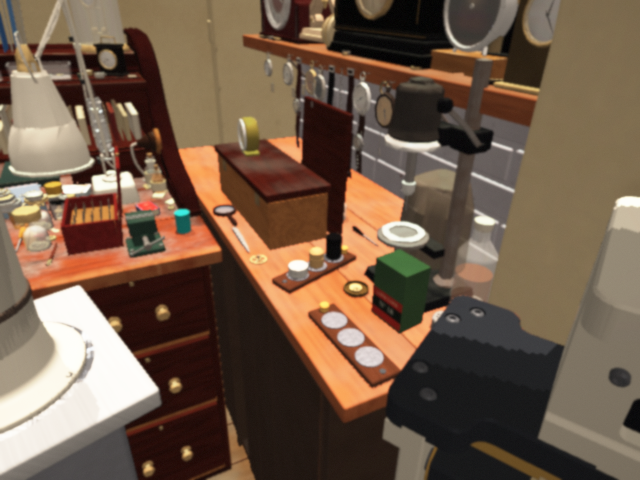

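View pics/top0.png

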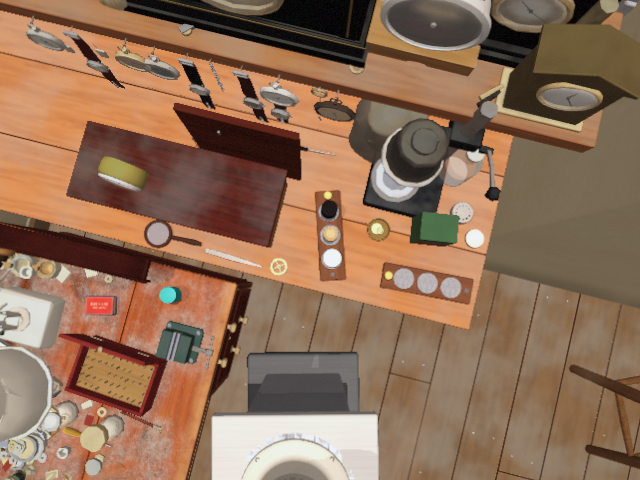

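Top view: old rack has its brass stud at (328,196), then the jar (330,209), bottle (330,234) and tin (332,258). The screw head is at the lower end. The new rack's stud is at the left (389,275), with felts at (403,279), (428,283) and (451,287).

What could be taken for the things I want:
- **Jar:** the turquoise jar at (169,295) is the look-alike; I want the black one at (330,209).
- **Tin:** the white discs at (462,212) and (475,238) resemble it; I want the one on the rack at (332,258).
- **Stud:** the brass dish at (378,229) and ring at (279,267) are only similar in colour.

Nearby obstacles are the box on the left, the lamp stand and the green carton. I'll triangulate next.

```bash
cat > h.py <<'E'
from plant import env
import cv2,numpy as np
def cam(c,pose=None):
    i=env.camera_info(c); f=240/np.tan(np.radians(i["fov_y"]/2))
    K=np.array([[f,0,i["cx"]],[0,f,i["cy"]],[0,0,1]])
    if c=="wrist":
        p,Rt=pose; T=np.eye(4);T[:3,:3]=Rt;T[:3,3]=p
        M=np.linalg.inv(T@i["mount"]); R,t=M[:3,:3],M[:3,3]
    else: R,t=i["R"],i["t"]
    return K,np.array(i["D"]),np.array(R),np.array(t)
def ray(C,uv):
    K,D,R,t=C; n=cv2.undistortPoints(np.float64([[uv]]),K,D)[0,0]
    d=R.T@np.array([*n,1]); return -R.T@t,d/np.linalg.norm(d)
def onz(C,uv,z):
    o,d=ray(C,uv); return o+d*(z-o[2])/d[2]
def tri(*cu):
    A=np.zeros((3,3));b=np.zeros(3);L=[ray(C,u) for C,u in cu]
    for o,d in L:
        P=np.eye(3)-np.outer(d,d);A+=P;b+=P@o
    X=np.linalg.solve(A,b)
    return X,max(np.linalg.norm((np.eye(3)-np.outer(d,d))@(X-o)) for o,d in L)
def px(C,X): return cv2.projectPoints(np.float64([X]),cv2.Rodrigues(C[2])[0],C[3],C[0],C[1])[0][0,0]
def down(a):  # tool down, closing direction (y) at angle a in world
    y=np.array([np.cos(a),np.sin(a),0]);z=np.array([0,0,-1.]);return np.column_stack([np.cross(y,z),y,z])
def snap(name=None):
    p=np.array(env.get_position()),np.array(env.get_ee_rot()); im=env.camera("wrist")
    if name: cv2.imwrite(f"pics/{name}.png",im[:,:,::-1])
    return cam("wrist",p),im
E
python3 - <<'E'
from h import *
np.set_printoptions(precision=0,suppress=True)
T=cam("top");S=cam("scene")
P={"oldstud":((345,248),(328,196)),"newstud":((324,306),(389,275)),
"tin top":((297,265),(332,258)),"bottle top":((317,249),(330,232)),"jar top":((334,237),(329,205)),
"felt1":((333,320),(403,279)),"felt2":((351,338),(428,283)),"felt3":((369,356),(451,287)),
"box near":((272,208),(270,244)),"box right":((329,187),(287,180)),
"green a":((400,253),(416,213)),"green right":((429,268),(458,213)),"green near":((407,291),(458,244)),"green left":((378,274),(412,242)),
"lamp ring":((403,235),(398,183))}
for k,(s,t) in P.items(): print(k,*tri((S,s),(T,t)),onz(T,t,12)[:2])
print("disc",onz(T,(462,212),10),onz(T,(475,238),10),"edge",onz(T,(470,327),0))
E
python3 - <<'E'
import cv2
a=cv2.imread('pics/top0.png')[165:315,260:500]
cv2.imwrite('pics/c0.png',cv2.resize(a,None,fx=3.3,fy=3.3,interpolation=cv2.INTER_CUBIC))
E
```

```text
oldstud [570. -73.  19.] 2.0884795543741563 [570. -71.]
newstud [ 414. -186.   17.] 0.19016799627661507 [ 415. -187.]
tin top [448. -77.  30.] 0.014384976158706719 [449. -77.]
bottle top [497. -74.  44.] 0.7658277725560446 [499. -74.]
jar top [545. -71.  51.] 1.4685909442721077 [552. -73.]
felt1 [ 407. -214.   10.] 0.438989687304225 [ 407. -214.]
felt2 [ 398. -262.   10.] 0.16110848540434222 [ 398. -262.]
felt3 [ 390. -306.   11.] 0.1130136748332942 [ 390. -306.]
box near [474.  34.  95.] 2.673677740271967 [477.  42.]
box right [586.  -0. 120.] 5.273494280986648 [602.   8.]
green a [ 528. -230.   91.] 5.332313436154641 [ 534. -242.]
green right [ 522. -298.   99.] 1.533455138042308 [ 533. -324.]
green near [ 468. -301.   83.] 0.8685168824789958 [ 473. -322.]
green left [ 479. -227.   70.] 7.261359549176328 [ 478. -233.]
lamp ring [ 581. -197.   94.] 2.694852431664281 [ 594. -208.]
disc [ 535. -332.   10.] [ 484. -355.   10.] edge [ 312. -343.    0.]
```

View pics/c0.png

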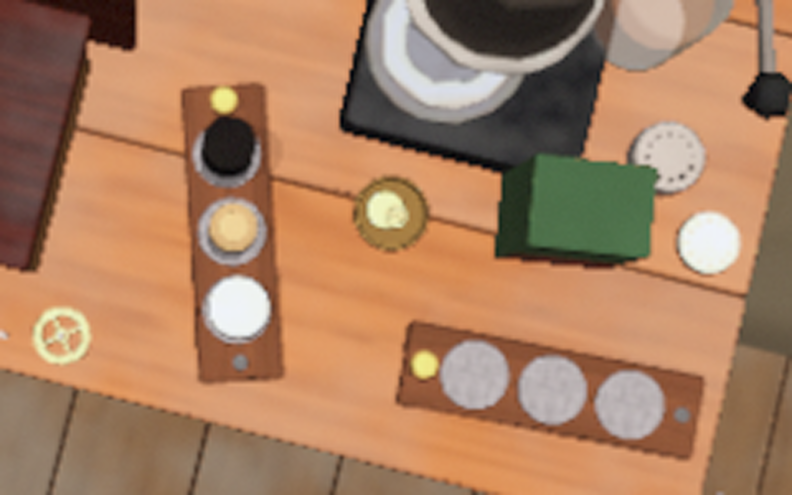

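The crop confirms it: the black jar is next to the old stud, then bottle and tin, and the new stud is at the rack's left end. The carton (about 90 mm high) and the box (about 110 mm) limit the gripper body. I'll pick in the order tin, bottle, jar, with diagonal closing angles.

```bash
cat > look.py <<'E'
from h import *
import sys
np.set_printoptions(precision=1,suppress=True)
views=[]
t0=env.get_time()
for n,(p,a,labs) in enumerate([((370,-250,200),80,("new_rack","new_stud")),((410,-215,200),80,("new_rack","new_stud")),
   ((460,-110,200),90,("tin","bottle","jar","old_stud")),((420,-60,200),90,("tin","bottle","jar","old_stud"))]):
    env.reach(p,down(np.radians(a))); C,im=snap(f"w{n}")
    r={l:[(np.round(d["uv"],1).tolist(),round(d["p"],2)) for d in env.landmark_of(l,"wrist")] for l in labs}
    views.append((C,r)); print(n,env.get_position(),r,env.get_time()-t0)
for i,j in((0,1),(2,3)):
    for l in views[i][1]:
        A,B=views[i][1][l],views[j][1][l]
        if A and B: print(l,*tri((views[i][0],A[0][0]),(views[j][0],B[0][0])))
import pickle; pickle.dump([v[0] for v in views],open("C.pkl","wb"))
E
python3 look.py && python3 -c "
import cv2,numpy as np
for a,b,o in((0,1,'m0'),(2,3,'m1')):
    im=np.hstack([cv2.imread(f'pics/w{i}.png') for i in(a,b)]); cv2.imwrite(f'pics/{o}.png',cv2.resize(im,(800,300),interpolation=cv2.INTER_AREA))"
```

```text
0 [ 370.  -250.8  200.1] {'new_rack': [([319.3, 241.8], 0.9)], 'new_stud': [([389.6, 249.1], 0.49), ([497.8, 298.2], 0.36), ([316.7, 239.5], 0.25)]} 1.7499999999999998
1 [ 409.2 -215.8  199.7] {'new_rack': [([279.7, 208.9], 0.71)], 'new_stud': [([350.5, 219.5], 0.68)]} 2.2249999999999996
2 [ 459.5 -111.6  199.8] {'tin': [([358.2, 204.6], 0.89)], 'bottle': [([356.5, 245.7], 0.92)], 'jar': [([356.8, 288.1], 0.91)], 'old_stud': [([359.2, 206.8], 0.23)]} 3.0167
3 [420.6 -60.8 200.1] {'tin': [([311.5, 243.9], 0.74)], 'bottle': [([314.1, 284.2], 0.7)], 'jar': [([601.0, 181.9], 0.63)], 'old_stud': []} 3.6333
new_rack [ 394.7 -258.9    8.7] 1.313324948011848
new_stud [ 418.8 -185.     5.2] 0.2631294621703235
tin [444.4 -73.4  19.1] 0.9710384471064931
bottle [491.2 -72.3  14.1] 2.6499771905595932
jar [ 345.8 -122.4  439. ] 6.7820847412811025
```

View pics/m0.png

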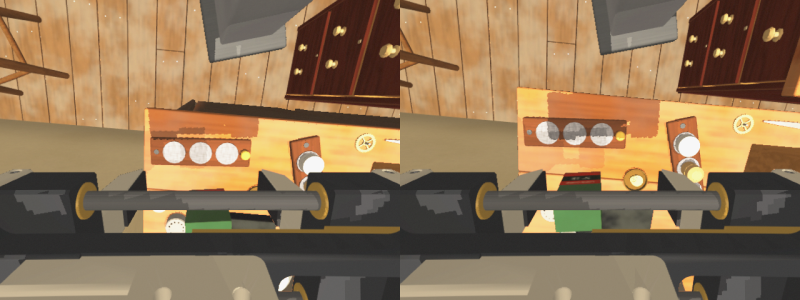

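View pics/m1.png

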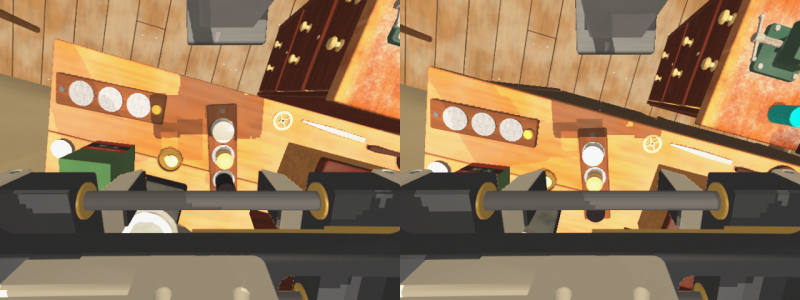

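View m0 (half-scale pairs) shows the new rack with felts near (174,153), (200,153) and (226,153) and the brass stud at (245,155). View m1 shows the old rack with the tin at (223,130), bottle (224,161) and jar (226,183). Next, blob centres for triangulation.

```bash
cat > blobs.py <<'E'
from h import *
import pickle
np.set_printoptions(precision=1,suppress=True)
Cs=pickle.load(open("C.pkl","rb"))
def blob(im,uv,hi=40):
    hsv=cv2.cvtColor(im,cv2.COLOR_BGR2HSV)
    u,v=map(int,uv); s=hsv[v-3:v+4,u-3:u+4].reshape(-1,3).mean(0)
    m=((abs(hsv[...,1]-s[1])<35)&(hsv[...,2]>s[2]-45)).astype(np.uint8)
    if s[1]>60: m&=(abs(hsv[...,0]-s[0])<6).astype(np.uint8)
    m=cv2.morphologyEx(m,cv2.MORPH_OPEN,np.ones((3,3)))
    n,lab,st,ce=cv2.connectedComponentsWithStats(m)
    l=lab[v,u]; c=np.argwhere(lab==l)[:,::-1].astype(np.float32)
    h=cv2.convexHull(c); (e,ax,_)=cv2.fitEllipse(h)
    return np.array(e),np.array(ax),st[l]
W=[cv2.imread(f"pics/w{i}.png") for i in range(4)]
if __name__=="__main__":
    s=1.6
    pts={"f3":{0:(174,153),2:(81,94),3:(455,117)},"f2":{0:(200,153),2:(110,100),3:(484,124)},"f1":{0:(226,153),2:(138,106),3:(511,128)},
     "nstud":{0:(245,155),1:(620,136),2:(157,110),3:(528,134)},"tin":{1:(687,145),2:(223,129),3:(593,154)},"bottle":{2:(225,161),3:(594,184)}}
    for k,d in pts.items():
        L=[]
        for i,(u,v) in d.items():
            if u>=400: u-=400
            e,ax,st=blob(W[i],(u*s,v*s)); print(k,i,e,ax,st[4]); L.append((Cs[i],e))
        print("  ->",*tri(*L),[onz(c,e,12)[:2] for c,e in L])
E
python3 blobs.py
```

```text
f3 0 [278.1 243.3] [33.8 35.5] 952
f3 2 [129.6 148.7] [36.5 43.2] 1243
f3 3 [ 87.5 189.2] [34.5 41.8] 1137
  -> [ 388.9 -304.2   10.5] 0.051145956698429126 [array([ 388.5, -303.9]), array([ 388.9, -303.4]), array([ 388.8, -303.1])]
f2 0 [320.5 244.3] [34.1 35.8] 970
f2 2 [176.2 158.5] [36.7 41.5] 1208
f2 3 [133.  198.3] [34.3 40.5] 1100
  -> [ 398.2 -259.    10.6] 0.11334284166553568 [array([ 397.7, -258.9]), array([ 398.1, -258.3]), array([ 398. , -258.3])]
f1 0 [362.6 245.4] [33.8 35.9] 967
f1 2 [221.2 168. ] [36.4 40.2] 1154
f1 3 [177.5 207.2] [34.4 38.7] 1054
  -> [ 407.5 -214.1   10.6] 0.17792168791869303 [array([ 406.9, -214.2]), array([ 407.4, -213.9]), array([ 407.3, -213.4])]
nstud 0 [393. 249.] [12. 14.] 137
nstud 1 [352.7 216.1] [10.7 14.6] 120
nstud 2 [249.9 175. ] [14.5 15.4] 184
nstud 3 [203.6 215.1] [12. 14.] 138
  -> [ 413.4 -183.4   20.8] 1.1367719922796007 [array([ 416.8, -182.2]), array([ 414.2, -182.6]), array([ 414.3, -185.1]), array([ 415.7, -186.8])]
tin 1 [462.4 234. ] [31.1 35. ] 871
tin 2 [357.1 210.8] [33.5 34.9] 934
tin 3 [307.9 249.4] [31.3 33.6] 838
  -> [448.3 -76.2  29. ] 0.09125057969344141 [array([453.8, -69.6]), array([451.4, -74.3]), array([453.4, -77.1])]
bottle 2 [359.5 257.9] [24.1 25.3] 468
bottle 3 [310.4 294.7] [22.3 24. ] 395
  -> [494.3 -73.6  39.8] 0.11465452116870538 [array([503.7, -70.3]), array([507. , -74.8])]
```

Felts are at z≈11, spaced 46 mm. The tin is at (448,-76) with its top at 29, and the bottle is at (494,-74). Moving the tin first.

```bash
cat >> h.py <<'E'
def rot(a):
    for b in (a,a-180,a+180):
        yield down(np.radians(b))
def reach(p,a):
    q0=np.array(env.get_joint_pos())
    c=[(np.abs(np.array(q)-q0).max(),i) for i,R in enumerate(rot(a)) if (q:=env.solve_ik(p,R)) is not None]
    env.reach(p,list(rot(a))[min(c)[1]])
def pick(xy,a,z,w,zc=130):
    reach((*xy,zc),a); env.set_gripper(w); env.movel((*xy,z+25),250); env.movel((*xy,z),80)
    print("pre force",env.get_wrist_force()); env.set_gripper(0)
    print("width",env.get_grip_width(),env.get_grip_force()); env.movel((*xy,zc),150); print("lifted width",env.get_grip_width(),env.get_grip_force(),env.get_time())
def place(xy,a,z,w,zc=130):
    reach((*xy,zc),a); env.movel((*xy,z+20),200); env.movel((*xy,z),50); env.pause(.2)
    print("force",env.get_wrist_force(),env.get_position()); env.set_gripper(w); env.pause(.2); env.movel((*xy,zc),150); print("t",env.get_time())
E
python3 - <<'E'
from h import *
np.set_printoptions(precision=1,suppress=True)
pick((448.3,-76.2),92,15,60)
place((407.3,-214),38,15.7,54)
reach((370,-250,200),80); snap("p1")
E
```

```text
pre force [-0.1  0.2 -0.4]
width 32.85546548648427 29.93382426712742
lifted width 32.7845980152636 29.89252159501575 8.0
force [1.  0.3 0.1] [ 407.3 -214.    15.7]
t 11.7
```

View pics/p1.png

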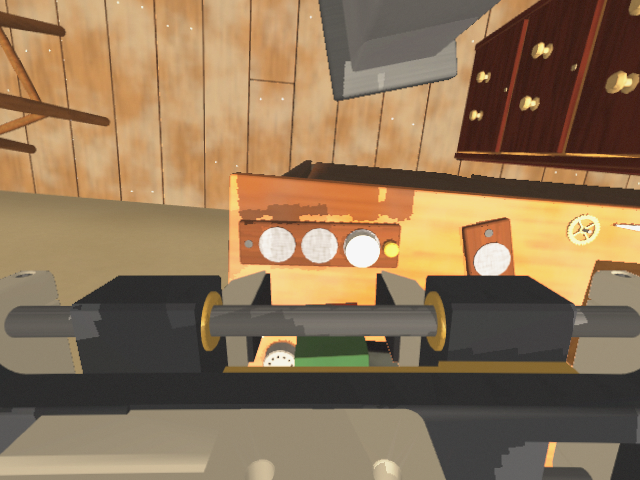

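The tin now stands on the felt next to the new stud at (362,248), and its old felt is bare at (492,259). I'll measure both, then move the bottle.

```bash
python3 - <<'E'
from h import *
from blobs import blob
np.set_printoptions(precision=1,suppress=True)
C,im=snap("p1b"); im=im[:,:,::-1].copy()
e=blob(im,(362,248))[0]; print("tin",onz(C,e,31))
e=blob(im,(492,260))[0]; print("felt_tin",onz(C,e,12))
pick((494.3,-74.2),132,30,46)
place((398.0,-258.8),117,31,44)
reach((420,-60,200),90); C,im=snap("p2"); im=im[:,:,::-1].copy()
r=env.landmark_of("jar","wrist"); print([(d["uv"],d["p"]) for d in r])
E
```

```text
tin [ 406. -215.   31.]
felt_tin [446.7 -76.4  12. ]
pre force [ 0.4 -0.7 -0.1]
width 26.106526094880806 30.000327731540892
lifted width 26.32560415436962 29.999545418831985 16.175
force [ 0.  -0.2 -0.7] [ 398.  -258.8   31.1]
t 19.8583
[([604.7, 181.1], 0.79), ([206.8, 217.2], 0.19), ([308.9, 244.2], 0.16)]
```

View pics/p2.png

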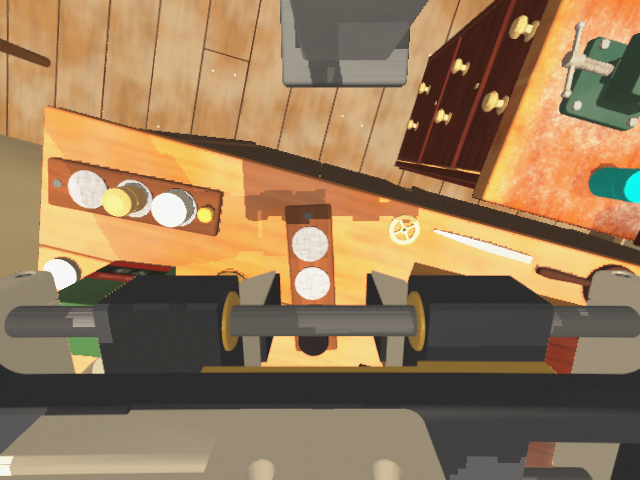

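The bottle stands on the middle felt at (117,203). The jar remains at about (313,340), partly hidden, and its place follows from the two bare felts at (310,244) and (312,283). I'll check clearance to the lamp head and the box's raised lid, then pick.

```bash
python3 - <<'E'
from h import *
from blobs import blob
np.set_printoptions(precision=1,suppress=True)
p=np.array(env.get_position()),np.array(env.get_ee_rot()); C=cam("wrist",p); im=cv2.imread("pics/p2.png")
ft=onz(C,blob(im,(310,244))[0],11); fb=onz(C,blob(im,(312,283))[0],11); print(ft,fb,np.linalg.norm(fb-ft)); 
d=np.array([46.,0]); 
T=cam("top");S=cam("scene")
print("head",*tri((S,(415,105)),(T,(420,145))),"head bottom",*tri((S,(412,142)),(T,(410,157))))
print("lid br",*tri((S,(348,185)),(T,(301,178))),"lid tr",*tri((S,(350,113)),(T,(300,150))))
print("jar top", *tri((S,(334,237)),(T,(329,205))))
for a in(150,-30,170,-10): print(a,env.solve_ik((540.3,-72.3,33),down(np.radians(a))))
E
```

```text
[447.1 -76.1  11. ] [492.9 -73.9  11. ] 45.874893877887615
head [ 591.5 -189.4  309.1] 3.088359739980931 head bottom [ 590.4 -188.7  251.8] 0.5283503514453801
lid br [594.  -31.6 131.1] 14.577576784253491 lid tr [604.3 -28.3 266.1] 6.651898369619018
jar top [545.4 -70.9  51.4] 1.4685909442721077
150 [ 0.9  0.9 -1.1  1.9  0.9  1.   1.9]
-30 [ 0.4  0.6 -0.4  1.9  0.4  0.7 -0.8]
170 [ 0.9  0.9 -1.1  1.9  1.   1.   2.3]
-10 [ 0.5  0.6 -0.5  1.9  0.4  0.7 -0.5]
```

```bash
python3 - <<'E'
from h import *
np.set_printoptions(precision=1,suppress=True)
R=down(np.radians(148)); J=(539.5,-72)
env.reach((450,-90,120),R); env.set_gripper(62)
env.movel((*J,110),200); env.movel((*J,33),80); print("pre",env.get_wrist_force())
env.set_gripper(0); print("w",env.get_grip_width())
env.movel((*J,110),120); env.movel((450,-90,130),200); print("w",env.get_grip_width(),env.get_time())
place((388.9,-303.6),135,33.7,48)
reach((400,-230,220),80); snap("p3"); print(env.get_time())
E
```

```text
pre [ 0.2 -0.1 -0. ]
w 30.202434307568996
w 30.027933790049577 25.825
force [ 0.3  0.1 -1.9] [ 388.9 -303.6   33.8]
t 29.5333
30.3833
```

View pics/p3.png

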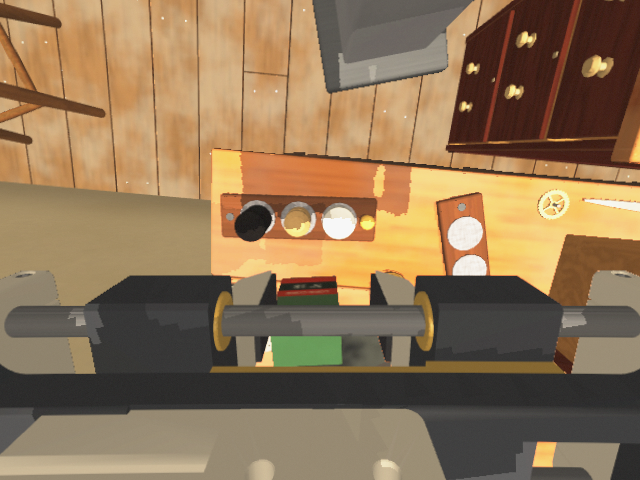

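All three pots are upright on the new rack: jar (253,222), bottle (298,220), tin (340,222), stud (367,223). One numeric check before handing in.

```bash
python3 - <<'E'
from h import *
from blobs import blob
np.set_printoptions(precision=1,suppress=True)
C,im=snap("p4"); g=im[:,:,::-1].copy()
print("tin",onz(C,blob(g,(340,222))[0],31),"bottle",onz(C,blob(g,(298,222))[0],43))
f=np.array([[388.9,-303.8],[398.1,-258.8],[407.4,-214]]) 
ok=True
for l,q in zip(("jar","bottle","tin"),f):
    r=[d for d in env.landmark_of(l,"wrist") if d["p"]>.3]
    X=onz(C,r[0]["uv"],12)[:2] if r else None; print(l,X,q, None if X is None else X-q)
    m=env.masks_of(l,"wrist")
    if l=="jar" and m: # compare mask box with predicted outline of a jar standing on the felt
        b=m[0]["box"]; P=np.array([px(C,(q[0]+16*np.cos(t),q[1]+16*np.sin(t),z)) for t in np.linspace(0,6.28,60) for z in(12,57)])
        print("box",b,"pred",P.min(0),P.max(0)-P.min(0))
E
```

```text
tin [ 406.7 -215.2   31. ] bottle [ 393.4 -258.4   43. ]
jar [ 389.9 -304.8] [ 388.9 -303.8] [ 1. -1.]
box [234.4, 202.6, 37.4, 34.3] pred [231.9 203.3] [39.4 38.9]
bottle [ 394.9 -257.4] [ 398.1 -258.8] [-3.2  1.4]
tin [ 406.8 -212.8] [ 407.4 -214. ] [-0.6  1.2]
```

All within about 5 mm of their felts, inside the 12 mm tolerance.

```bash
python3 -c "
from plant import env
print(env.job_done())"
```

```text
the job is handed in; nothing more can be done
None
```

The job is handed in at about 31 s of the 83 s allowed: jar, bottle and tin stand upright on the new rack in reverse order, each measured within about 5 mm of its felt's centre; no verdict was returned.

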